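# Mount the sample carousel on its drive spindle

### The arm

A 6-joint arm with a two-finger parallel gripper is mounted at the origin on a cart in front of the work surface, level with it; the furniture and walls round the work are solid. World frame = base frame: x ahead of the robot, y to its left, z up, the work surface at z = 0. Lengths are in m, angles in degrees, forces in N, time in s.
With the tool pointing down it reaches from about 0.375 to 0.9 m from the base axis. Payload 3.1 kg.
Tool frame: the origin (TCP) lies at the very end of the fingers, on their centre line; the grasp point (between the pads) lies 19 mm behind it; z points along the fingers, x is the direction in which the jaws open and shut, and the axes are right-handed (so a half turn about z gives the same grasp; the last joint's range is limited). The gripper opens to 87 mm and grips with 3 to 60 N. Pads are 19 mm wide; open, the fingers measure 117 mm over their backs; the gripper's body (75 mm by 190 mm) begins 51 mm behind the grasp point.
Start: joints at [60.59, 30.224, 82.088, -0, 67.689, -10.227], TCP at [0.205, 0.59, 0.223] pointing down, gripper open.
Joint ranges: [-176.69, 176.69], [-43.24, 126.21], [12.49, 139.97], [-82, 262], [0, 151.66], [-163.58, 163.58]. Speed limits (degrees/s): [159.86, 159.86, 180, 180, 180, 180].

### API

Orientations are given as a 3x3 rotation matrix whose columns are the frame's x, y, z axes.
In Python, from rig import read_state, capture, bot gives the robot as it stands.
- The arm moves only by the shell command python3 -m crank 'ROWS' [OPENING]. ROWS is JSON, a list of rows, each a list of 2 entries, a list of its own where there are three numbers: the shift along the tool's x, y, z in cm, then the turn, a rotation vector about the tool's x, y, z in rad. In form: [[[dx, dy, dz], [wx, wy, wz]], ...]. A call has 1 to 12 rows; each row shifts and turns the commanded pose from where the row before left it, along the tool's axes as they then stand; what a row does not reach is not made up. A row lasts 1/10 s, in which the tool goes at most 50 mm and 8.59 degrees, less where a joint would pass 70% of its speed; a pose out of reach is approached as far as the arm can. A call with a gripper value outside its range is refused whole. OPENING is the closure, from -1 (fully open) to 1 (shut), set as the call begins (- or left out, the last holds). The fingers move at their own pace and stop on an object; the grip force is fixed at half the most. Time passes only in rows, so rows that do not move let the fingers close. It gives the time, the measured TCP pose, the force and the opening at its end, in the units of the state.
- read_state(): the state, without advancing time (a new reading comes with each control period).
- capture(name): name is "side" or "top" or "wrist"; returns a dict with "pixels" (400x640x3 uint8, red, green, blue), "camera_matrix" (3x3 intrinsics, pixels), "R" (3x3) and "t" (3): a world point X has camera coordinates R X + t. Camera axes: x right, y down, z forward; pixel columns grow to the right and rows downward; lengths in m; the calibration is good to about 2 mm. A picture is of the moment at which its call begins. There is no depth.
- bot.hand_in(): hands the job in, once; it reports no verdict.
The state is a dict: "time_s": time; "joint_positions": joint angles; "qvel": joint speeds; "tau": joint torques, N m; "position": TCP position; "tcp_rot": TCP orientation; "force": force on the tool from outside, world axes, zero at the start; "moment": the same for the moment, N m; "opening": opening from 0.0 (shut) to 1.0 (fully open).
Only numpy, scipy, OpenCV 4.12 (cv2) and the standard library are available. Lean on these libraries where they do the work, as an engineer would, in place of code of your own. Each camera call takes 0.05 s, during which the arm holds its last target.

### The job

Lift the sample carousel by its hub and lower it over the drive unit's central shaft, turn it lightly until its slot drops over the drive pin, and let it down fully home and flat on the flange without ever forcing it (45 N is too much). Then swing the catch with the red post right round to its stop, so that its finger reaches over the carousel's rim. Leave the vial, the pellet cup and the beaker where they stand.

Things in the scene. Friction and masses are not known exactly. Their poses are not given: they have to be found in the camera images.
- carousel_hub (a point): grip point on the axis of the loose carousel, 34 mm above the disc's underside. Round blue disc 120 mm across, 8 mm thick, with a black hub block in its middle: 40 mm long (carousel x), 26 mm wide (carousel y: the faces to grip), hub top 50 mm above the disc's underside. About 0.32 kg (0.24 to 0.43). Starts flat on the worktop, z up, yaw within 0.5 rad
- carousel: the same carousel; origin on its axis at the disc's underside. Bore 15.5 mm in diameter, chamfered mouth, right through hub and disc. Slot for the drive pin: through, 12 mm long radially, 10 mm wide, its centre 40 mm from the axis towards the carousel's +y, a red dash outside it on the rim. The five round grey pellet seats are not holes
- drive: drive unit, fixed; origin on the shaft's axis at worktop height; -x is its front. Grey housing 150 mm in x, in y from +70 to -130 mm, 34 mm high, with a braked steel flange 104 mm across, top at 40 mm. Shaft on the axis: 14 mm thick, 46 mm tall above the flange, top 6 mm a cone down to 7 mm. The carousel is home when the disc's underside lies on the flange
- spindle_seat (a point): centre of the flange's top face; axes of the housing. A brass drive pin, 8 mm thick, 10 mm tall, tip slightly chamfered, stands on the flange 40 mm from the axis, somewhere within 0.35 rad either side of the housing's +y (red dash; these axes do not tell where). A misturned carousel rests on the pin 10 mm short of home; the slot drops over it within 0.025 rad of the right turn
- catch (a joint): angle of the hold-down catch, rad: flat dark lever 12 mm wide on a vertical pivot at the housing's (0, -78 mm); underside 10.5 mm above the flange's top, lever 5 mm thick. At 0 (open) its 38 mm finger points to the housing's +x, its post to -x; grows counter-clockwise from above; at 1.57 the finger points to +y over the disc. Stop at 1.6. Starts at 0 to 0.25; light friction; stays put
- catch_post (a point): centre of the top of the catch's upright red post, 12 mm in diameter, 35 mm from the catch's pivot; it rises 29 mm above the lever, top 84.5 mm above the worktop. About 1.5 N at the post turns the catch: push it sideways with the fingertips or pinch it
- vial_1: bystander: glass vial with a white cap, 27 mm across, 62 mm tall, origin at its underside
- pellet_cup_0: bystander: shallow pellet cup, 38 mm across, 10 mm tall, origin at its underside
- beaker: bystander: small clear beaker, 58 mm across, 79 mm tall, origin at its underside
Things that resemble listed ones, but are neither listed nor needed, are in the scene too. Of the things like the carousel, leave any that is white; of the rest the larger one is meant.

How it is judged (in metres and radians):
On the way, in this order (a step that is already met when the one before it is completed fails the run):
1. the carousel is lifted off the worktop, gripped (height (world z) of carousel_hub above 0.06 m and contact force between the fingers and anything else above 0.5 N), for 0.2 s.
2. the carousel lies home on the flange, over shaft and pin, while the catch is still open (horizontal distance between carousel_hub and spindle_seat below 0.003 m and z of carousel_hub in the frame of spindle_seat below 0.0365 m and angle between carousel_hub's own z axis and vertical below 0.04 rad and value of joint catch below 0.7 rad), for 0.2 s.
3. the catch is swung over the carousel's rim (value of joint catch above 1.3 rad), for 0.1 s.
At the end, for the whole second after the job is handed in: the carousel lies flat (within 0.04 rad) and home on the flange (within 2.5 mm in height, its axis within 3 mm of the shaft's), the catch stands at more than 1.3 rad over its rim, and vial, pellet cup and beaker stand upright within 20 mm of where they stood (horizontal distance between carousel_hub and spindle_seat below 0.003 m and z of carousel_hub in the frame of spindle_seat below 0.0365 m and angle between carousel_hub's own z axis and vertical below 0.04 rad and value of joint catch above 1.3 rad and distance of each of vial_1, pellet_cup_0, beaker from where it was at the start of the episode below 0.02 m and angle between each of vial_1, pellet_cup_0, beaker's own z axis and vertical below 0.2 rad); the robot touches nothing.
It fails at once if the carousel is forced on the drive unit (more than 45 N between them) (contact force between carousel and drive above 45 N).
It fails at once if the white-capped vial is knocked away or over (distance of vial_1 from where it was at the start of the episode above 0.02 m or angle between vial_1's own z axis and vertical above 0.4 rad).
It fails at once if the small pellet cup is knocked away or over (distance of pellet_cup_0 from where it was at the start of the episode above 0.02 m or angle between pellet_cup_0's own z axis and vertical above 0.4 rad).
It fails at once if the beaker is knocked away or over (distance of beaker from where it was at the start of the episode above 0.02 m or angle between beaker's own z axis and vertical above 0.4 rad).
It also fails if it takes over 72 s, if anything falls off the work surface, if the arm or the gripper's body presses on something with over 40 N, if the wrist force passes 120 N, or if a joint passes its speed limit or range.

## Working session

There is one attempt and no reset: what is moved stays moved. The work goes in short steps, Python scripts to look and compute and a shell command to move; the robot and the scene stay as the last step left them, time stands still between calls to the robot, and variables do not carry over. Pictures are saved under pics/ and viewed, and the job is handed in when it is done.

```bash
ls; mkdir -p pics; python3 - <<'E'
from rig import read_state,capture
import cv2,numpy as np
s=read_state();print(s)
for n in ["side","top","wrist"]:
    c=capture(n);cv2.imwrite(f"pics/{n}0.png",c["pixels"][:,:,::-1]);print(n,c["camera_matrix"],c["R"],c["t"])
    np.savez(f"pics/{n}0.npz",**c)
E
```

```text
pics
{'time_s': 0.0, 'joint_positions': array([ 6.05887812e+01,  3.02798991e+01,  8.21569313e+01, -2.21100992e-03,
        6.76883680e+01, -1.02274867e+01]), 'qvel': array([-0.07579859,  0.0140602 ,  0.03576131,  0.05493709,  0.04525226,
        0.00517519]), 'tau': array([ 1.65426968e-04, -4.40042710e+01, -1.76591098e+01,  6.32177596e-02,
        5.82849118e-02, -1.38368659e-04]), 'position': array([0.20499093, 0.58964662, 0.2215586 ]), 'tcp_rot': array([[ 3.28583502e-01,  9.44474349e-01, -1.04195778e-03],
       [ 9.44472462e-01, -3.28584965e-01, -1.92102923e-03],
       [-2.15673449e-03, -3.52881911e-04, -9.99997612e-01]]), 'force': array([ 0.05199106, -0.34259643, -0.53173818]), 'moment': array([ 0.00180576, -0.03935047, -0.04579451]), 'opening': 0.9994776040623718}
side [[434.10777223   0.         322.4418865 ]
 [  0.         434.10777223 198.30264221]
 [  0.           0.           1.        ]] [[ 0.70140084  0.71254606 -0.01774751]
 [ 0.43431627 -0.44700093 -0.78202273]
 [-0.56516037  0.54080337 -0.62299717]] [-0.50255554 -0.14008741  1.43326091]
top [[410.42182498   0.         317.37696222]
 [  0.         410.42182498 194.13087182]
 [  0.           0.           1.        ]] [[-0.01059787 -0.99984069  0.01436243]
 [-0.99017286  0.00849021 -0.13959089]
 [ 0.13944671 -0.01570065 -0.9901051 ]] [0.15207755 0.5931932  1.13086468]
wrist [[304.72572324   0.         321.00153731]
 [  0.         304.72572324 202.32241574]
 [  0.           0.           1.        ]] [[ 0.32971011  0.94407957 -0.00223786]
 [ 0.90935109 -0.31694272  0.26949566]
 [ 0.25371608 -0.09089044 -0.962999  ]] [-0.62284636 -0.03145735  0.39095068]
```

View pics/side0.png

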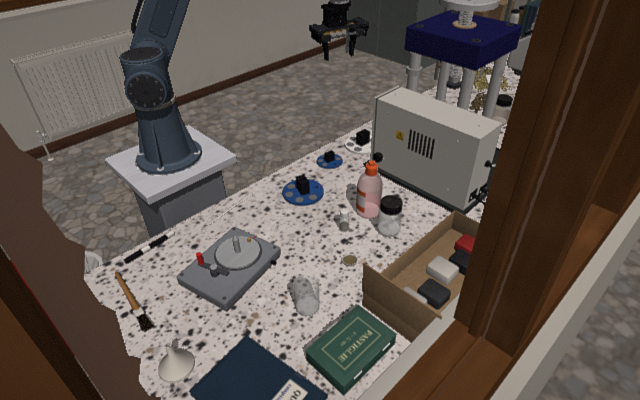

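View pics/top0.png

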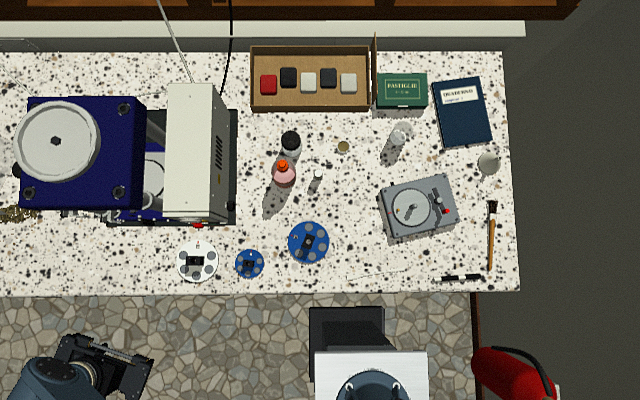

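View pics/wrist0.png

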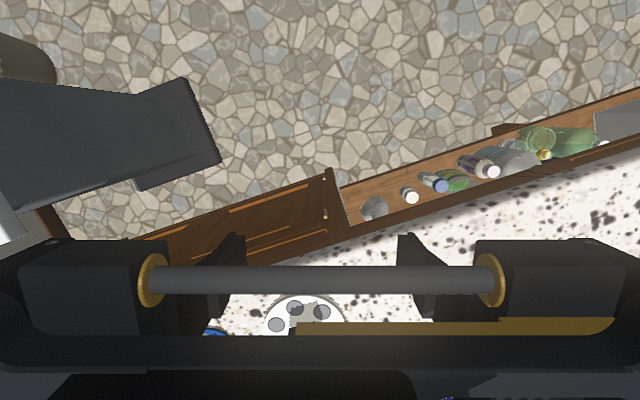

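The top view shows the large blue carousel at about (308,242), the drive at (415,208), vial (318,173), cup (343,146) and beaker (397,140). Next I zoom in.

```bash
cat > h.py <<'E'
import numpy as np,cv2
def load(n): return dict(np.load(f"pics/{n}.npz"))
def snap(n,name):
    from rig import capture
    c=capture(n);np.savez(f"pics/{name}.npz",**c);cv2.imwrite(f"pics/{name}.png",c["pixels"][:,:,::-1]);return c
def ray(c,uv):
    d=c["R"].T@np.linalg.solve(c["camera_matrix"],np.array([uv[0],uv[1],1.]));o=-c["R"].T@c["t"];return o,d/np.linalg.norm(d)
def onz(c,uv,z):
    o,d=ray(c,uv);return o+d*(z-o[2])/d[2]
def tri(obs):
    A=np.zeros((3,3));b=np.zeros(3)
    for c,uv in obs:
        o,d=ray(c,uv);P=np.eye(3)-np.outer(d,d);A+=P;b+=P@o
    X=np.linalg.solve(A,b)
    return X,[round(float(np.linalg.norm(proj(c,X)-uv)),2) for c,uv in obs]
def proj(c,X):
    p=c["camera_matrix"]@(c["R"]@np.asarray(X)+c["t"]);return p[:2]/p[2]
def crop(c,x0,y0,x1,y1,s,out):
    im=c["pixels"][y0:y1,x0:x1,::-1];cv2.imwrite(f"pics/{out}.png",cv2.resize(im,None,fx=s,fy=s,interpolation=cv2.INTER_CUBIC))
E
python3 - <<'E'
from h import *
crop(load("top0"),280,120,460,250,4,"t0a"); 
crop(load("side0"),170,140,370,320,4,"s0a")
E
```

```text
(no output)
```

View pics/t0a.png

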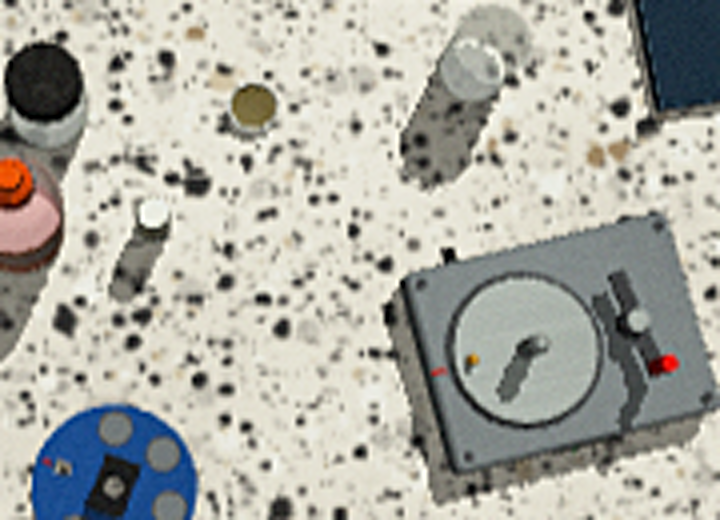

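View pics/s0a.png

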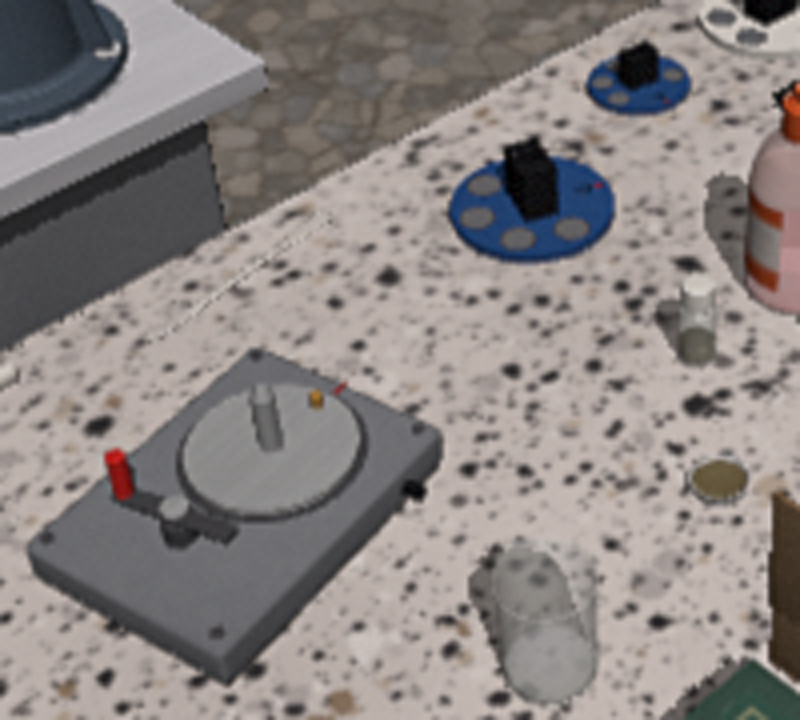

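```bash
cat > m1.py <<'E'
from h import *
def hullell(mask,seed):
    n,l,s,c=cv2.connectedComponentsWithStats(mask.astype(np.uint8))
    k=min(range(1,n),key=lambda i:np.hypot(*(c[i]-seed)) if s[i,4]>150 else 1e9)
    cs,_=cv2.findContours((l==k).astype(np.uint8),cv2.RETR_EXTERNAL,cv2.CHAIN_APPROX_NONE)
    h=cv2.convexHull(max(cs,key=len)); return cv2.fitEllipse(h)
def cen(c,lo,hi,box):
    hsv=cv2.cvtColor(c["pixels"],cv2.COLOR_RGB2HSV);x0,y0,x1,y1=box
    m=cv2.inRange(hsv,lo,hi)[y0:y1,x0:x1];ys,xs=np.nonzero(m)
    return np.array([xs.mean()+x0,ys.mean()+y0]),len(xs)
T=load("top0");S=load("side0")
def blue(c):
    h=cv2.cvtColor(c["pixels"],cv2.COLOR_RGB2HSV);return cv2.inRange(h,(100,140,60),(125,255,255))>0
et=hullell(blue(T),(308,242));es=hullell(blue(S),(302,192));print(et,es)
print("carousel",tri([(T,et[0]),(S,es[0])]),onz(T,et[0],.008),onz(S,es[0],.008))
rt,n1=cen(T,(170,80,80),(180,255,255),(285,225,305,240));rs,n2=cen(S,(165,80,80),(180,255,255),(312,182,324,192))
print("dash",rt,n1,rs,n2,tri([(T,rt),(S,rs)]),onz(T,rt,.008))
z=lambda u,v,x0,y0:np.array([(u+.5)/4-.5+x0,(v+.5)/4-.5+y0])
t=lambda u,v:z(u,v,280,120); s=lambda u,v:z(u,v,170,140)
for name,a,b in [("pin",(473,360),(316,398)),("post",(669,363),(117,455)),("shafttop",(541,343),(263,388)),("pivot",(638,319),(175,507)),("hub top",(114,486),(523,148)),("vialcap",(153,214),(697,285)),("cup",(254,105),(719,478))]:
    print(name,tri([(T,t(*a)),(S,s(*b))]))
print("shaft topview z=.086",onz(T,t(541,343),.086), "pin z .05",onz(T,t(473,360),.05),onz(S,s(316,396),.05))
print("flange",onz(T,t(526,350),.04),onz(S,s(273,452),.04))
for cn,a in [("A",(405,280)),("B",(660,218)),("D",(457,470)),("C",(716,395))]: print(cn,onz(T,t(*a),.034))
print("beaker",onz(T,t(473,70),.079),onz(S,s(550,660),0),onz(S,s(525,560),.079))
E
python3 m1.py
```

```text
((308.0630187988281, 241.6803741455078), (40.84012985229492, 41.012794494628906), 40.73831558227539) ((302.5855407714844, 191.7496337890625), (25.329147338867188, 40.21726989746094), 86.88831329345703)
carousel (array([0.46010554, 0.17317174, 0.00199695]), [0.49, 0.49]) [0.46085709 0.17421605 0.008     ] [0.4651748  0.16698942 0.008     ]
dash [291. 235.] 1 [319. 186.] 1 (array([0.47937253, 0.22200443, 0.00678209]), [0.65, 0.64]) [0.48055099 0.22338576 0.008     ]
pin (array([ 0.54717907, -0.08199688,  0.04521321]), [0.29, 0.33])
post (array([ 0.54020158, -0.20838126,  0.08374682]), [0.19, 0.23])
shafttop (array([ 0.55480784, -0.12036571,  0.08470487]), [0.09, 0.11])
pivot (array([ 0.5736842 , -0.19707748,  0.0584288 ]), [0.38, 0.48])
hub top (array([0.45919739, 0.17124069, 0.05695046]), [1.12, 1.1])
vialcap (array([0.65119979, 0.14386086, 0.05951568]), [0.37, 0.41])
cup (array([0.74307923, 0.06660784, 0.0086381 ]), [0.4, 0.49])
shaft topview z=.086 [ 0.55480309 -0.11982734  0.086     ] pin z .05 [ 0.54715749 -0.08032044  0.05      ] [ 0.54967196 -0.08414115  0.05      ]
flange [ 0.55497938 -0.12062305  0.04      ] [ 0.56052242 -0.12535467  0.04      ]
A [ 0.60708195 -0.03681307  0.034     ]
B [ 0.65102399 -0.22378371  0.034     ]
D [ 0.47055608 -0.06937147  0.034     ]
C [ 0.52204318 -0.25705542  0.034     ]
beaker [ 0.74974589 -0.0819655   0.079     ] [ 0.7632644  -0.09314738  0.        ] [ 0.75408357 -0.09811145  0.079     ]
```

```bash
python3 -m crank '[[[-2.58,3.15,0],[0,0,0]],[[-2.58,3.15,0],[0,0,0]],[[-2.58,3.15,0],[0,0,0]],[[-2.58,3.15,0],[0,0,0]],[[-2.58,3.15,0],[0,0,0]],[[-2.58,3.15,0],[0,0,0]],[[-2.58,3.15,0],[0,0,0]],[[-2.58,3.15,0],[0,0,0]],[[-2.58,3.15,0],[0,0,0]],[[-2.58,3.15,0],[0,0,0]],[[-2.58,3.15,0],[0,0,0]],[[-2.58,3.15,0],[0,0,0]]]'
python3 -m crank '[[[0,0,0],[0,0,0]],[[0,0,0],[0,0,0]]]'
python3 - <<'E'
from h import *
from rig import read_state
w=snap("wrist","w1");s=read_state();print(s["position"],s["tcp_rot"])
o=-w["R"].T@w["t"];print("cam in tool",s["tcp_rot"].T@(o-s["position"]),s["tcp_rot"].T@w["R"].T)
print(proj(w,[.46,.173,.008]))
E
```

```text
time_s: 1.35
position: [0.4611, 0.1722, 0.2225]
tcp_rot: [[0.329, 0.944, -0.0], [0.944, -0.329, 0.0], [0.0, -0.0, -1.0]]
force: [0.3, 0.7, 0.1]
opening: 1.005
time_s: 1.55
position: [0.4606, 0.173, 0.2223]
tcp_rot: [[0.331, 0.944, -0.001], [0.944, -0.331, 0.0], [-0.0, -0.001, -1.0]]
force: [0.1, 0.4, -0.0]
opening: 1.001
[0.45989747 0.17379664 0.2222615 ] [[ 3.29359421e-01  9.44203435e-01 -1.49850715e-03]
 [ 9.44204611e-01 -3.29359268e-01  3.54688100e-04]
 [-1.58649497e-04 -1.53171723e-03 -9.99998814e-01]]
cam in tool [-0.00125212 -0.07335685 -0.16186932] [[ 9.99995405e-01 -2.86534303e-03 -9.89691421e-04]
 [ 3.02617600e-03  9.62804376e-01  2.70182486e-01]
 [ 1.78713728e-04 -2.70184240e-01  9.62808623e-01]]
[321.68649202 178.1323445 ]
```

View pics/w1.png

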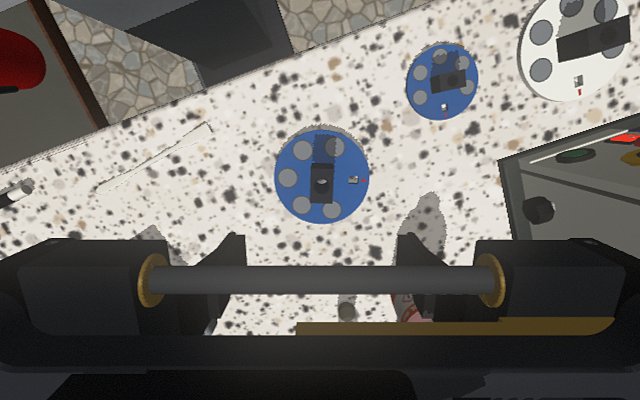

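Wrist view: large blue carousel centred at about (321,176), bore (322,182), slot (354,180), dash (363,181). Now I measure it finely.

```bash
python3 - <<'E'
from h import *
import m1
from rig import read_state
w=load("w1");T=load("top0");S=load("side0")
hsv=cv2.cvtColor(w["pixels"],cv2.COLOR_RGB2HSV)
b=cv2.inRange(hsv,(100,110,50),(125,255,255))>0
e=m1.hullell(b,(321,176));print(e)
print("disc z.008",onz(w,e[0],.008),"tri",m1.tri([(w,e[0]),(T,m1.et[0]),(S,m1.es[0])]))
d=m1.cen(w,(165,80,80),(180,255,255),(355,170,372,190));d2=m1.cen(w,(0,80,80),(8,255,255),(355,170,372,190));print(d,d2)
C=onz(w,e[0],.008)
D=onz(w,d[0],.008);print("dash",D,np.degrees(np.arctan2(*(D-C)[1::-1])),np.linalg.norm(D-C))
dk=(hsv[...,2]<60).astype(np.uint8)
n,l,st,c=cv2.connectedComponentsWithStats(dk)
for i in range(1,n):
    if st[i,4]>100 and abs(c[i]-[321,180]).max()<30:
        cs,_=cv2.findContours((l==i).astype(np.uint8),0,1);r=cv2.minAreaRect(cs[0]);print(c[i],r);bx=cv2.boxPoints(r);P=[onz(w,p,.05) for p in bx];print(np.round(P,4),np.mean(P,0))
crop(w,270,120,375,228,6,"w1a")
E
```

```text
((308.0630187988281, 241.6803741455078), (40.84012985229492, 41.012794494628906), 40.73831558227539) ((302.5855407714844, 191.7496337890625), (25.329147338867188, 40.21726989746094), 86.88831329345703)
carousel (array([0.46010554, 0.17317174, 0.00199695]), [0.49, 0.49]) [0.46085709 0.17421605 0.008     ] [0.4651748  0.16698942 0.008     ]
dash [291. 235.] 1 [319. 186.] 1 (array([0.47937253, 0.22200443, 0.00678209]), [0.65, 0.64]) [0.48055099 0.22338576 0.008     ]
pin (array([ 0.54717907, -0.08199688,  0.04521321]), [0.29, 0.33])
post (array([ 0.54020158, -0.20838126,  0.08374682]), [0.19, 0.23])
shafttop (array([ 0.55480784, -0.12036571,  0.08470487]), [0.09, 0.11])
pivot (array([ 0.5736842 , -0.19707748,  0.0584288 ]), [0.38, 0.48])
hub top (array([0.45919739, 0.17124069, 0.05695046]), [1.12, 1.1])
vialcap (array([0.65119979, 0.14386086, 0.05951568]), [0.37, 0.41])
cup (array([0.74307923, 0.06660784, 0.0086381 ]), [0.4, 0.49])
shaft topview z=.086 [ 0.55480309 -0.11982734  0.086     ] pin z .05 [ 0.54715749 -0.08032044  0.05      ] [ 0.54967196 -0.08414115  0.05      ]
flange [ 0.5
[... 397 characters left out ...]
.44444274902344, 94.51683044433594), 95.6912841796875)
disc z.008 [0.45764488 0.17325528 0.008     ] tri (array([0.45955673, 0.17317008, 0.00152213]), [0.64, 0.63, 0.36])
(array([362.875, 180.25 ]), 8) (array([362.83333333, 179.83333333]), 6)
dash [0.47973787 0.22091458 0.008     ] 65.1294021540213 0.05253103835906567
[321.55 165.7 ] ((322.0, 165.5), (5.0, 22.0), 90.0)
[[0.4324 0.1702 0.05  ]
 [0.4404 0.193  0.05  ]
 [0.4457 0.1912 0.05  ]
 [0.4376 0.1683 0.05  ]] [0.43902379 0.18065876 0.05      ]
[321.4248366  187.13071895] ((321.5, 186.0), (14.0, 15.0), 90.0)
[[0.4503 0.1672 0.05  ]
 [0.4559 0.183  0.05  ]
 [0.4711 0.1778 0.05  ]
 [0.4654 0.1618 0.05  ]] [0.46067445 0.17245986 0.05      ]
```

View pics/w1a.png

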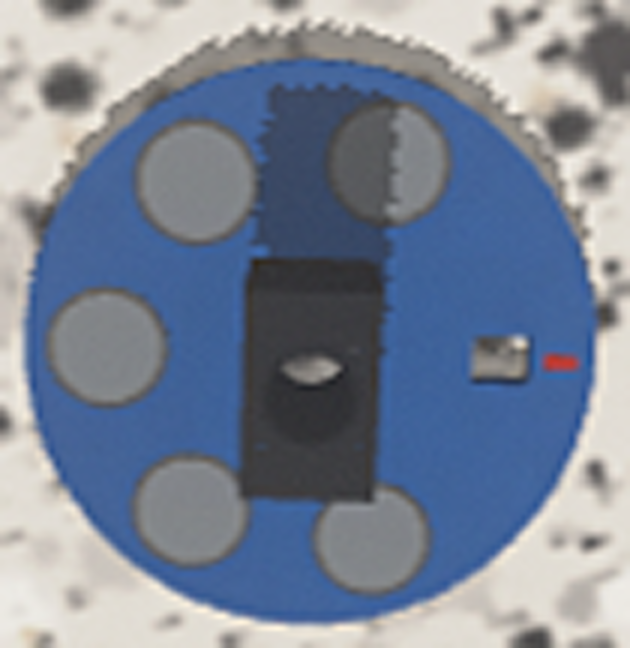

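```bash
sed -i '/^T=load/,$d' m1.py; python3 - <<'E'
from h import *
w=load("w1")
q=lambda u,v:np.array([270+(u+.5)/6-.5,120+(v+.5)/6-.5])
a=lambda A,B:np.degrees(np.arctan2(*(B-A)[1::-1]))
z=.008
seat=onz(w,q(106,347),z);slot=onz(w,q(500,360),z);dash=onz(w,q(562,363),z)
print("seat->slot",a(seat,slot),"->dash",a(seat,dash),np.linalg.norm(slot-seat),np.linalg.norm(dash-seat))
S=[onz(w,q(*p),z) for p in [(196,181),(106,347),(190,510),(372,537),(390,162)]]
print("circ",np.round(S,4))
M=np.array([[*(2*p[:2]),1] for p in S+[slot]]);r=np.linalg.lstsq(M,np.array([p[:2]@p[:2] for p in S+[slot]]),rcond=None)[0];print("centre",r[:2],"rad",np.sqrt(r[2]+r[:2]@r[:2]))
c=[onz(w,q(*p),.05) for p in [(248,290),(382,292),(375,500),(242,497)]]
print("hub",np.mean(c,0),a(c[0],c[1]),a(c[3],c[2]),a(c[0],c[3]),a(c[1],c[2]))
print("slot from centre",a(r[:2],slot[:2]))
print("tool", a(np.zeros(2),np.array([.3294,.9442])))
E
```

```text
seat->slot 68.68047991724116 ->dash 68.55866739818632 0.0824216409843608 0.09543417387546822
circ [[0.4188 0.1623 0.008 ]
 [0.4448 0.1326 0.008 ]
 [0.4838 0.1368 0.008 ]
 [0.5025 0.1716 0.008 ]
 [0.4284 0.2008 0.008 ]]
centre [0.45972413 0.17138593] rad 0.04204657661727298
hub [0.46025507 0.17264928 0.05      ] 69.7391388393314 69.26030512691196 -21.561849445755545 -20.699430469274123
slot from centre 68.39199142798616
tool 70.76781790717024
```

```bash
python3 -m crank '[[[-0.1,0,4],[0,0,0.035]],[[0,0,4],[0,0,0]],[[0,0,4],[0,0,0]],[[0,0,4],[0,0,0]],[[0,0,3],[0,0,0]],[[0,0,1.7],[0,0,0]],[[0,0,0],[0,0,0]],[[0,0,0],[0,0,0]]]'
python3 - <<'E'
from h import *
w=snap("wrist","w2");c=snap("side","s2");crop(c,240,130,380,260,5,"s2a")
E
```

```text
time_s: 2.4
position: [0.4596, 0.1738, 0.0157]
tcp_rot: [[0.36, 0.933, -0.001], [0.933, -0.36, 0.0], [-0.0, -0.001, -1.0]]
force: [-0.1, 0.3, -0.3]
opening: 1.001
```

View pics/s2a.png

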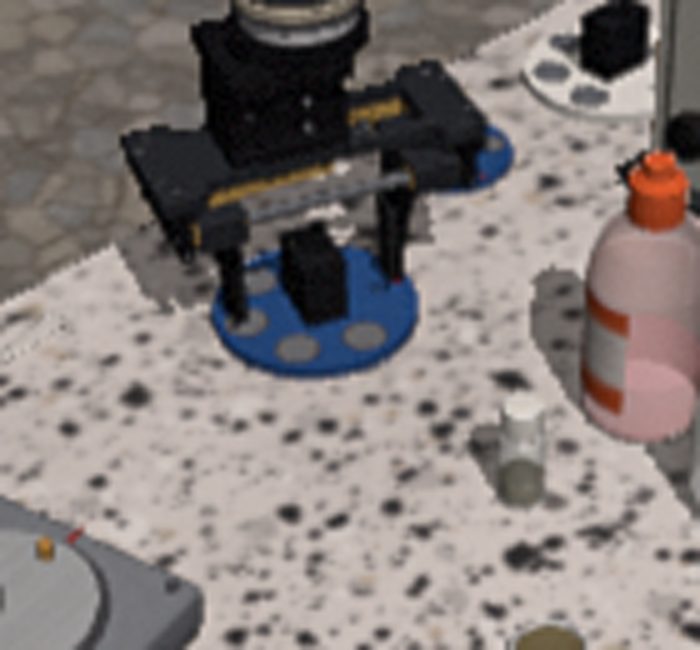

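View pics/w2.png

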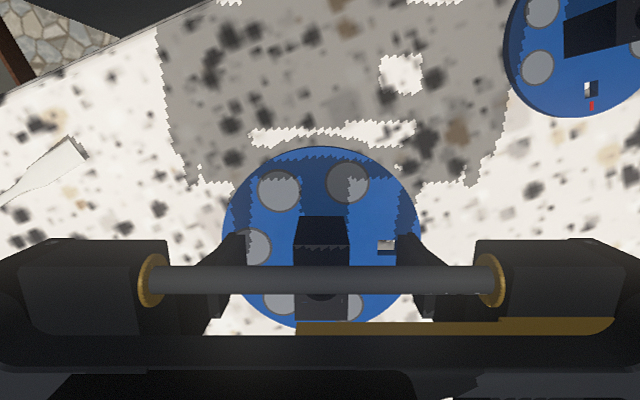

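The fingers straddle the hub, centred at column 321. Closing.

```bash
python3 -m crank '[[[0,0,0],[0,0,0]],[[0,0,0],[0,0,0]],[[0,0,0],[0,0,0]],[[0,0,0],[0,0,0]],[[0,0,0],[0,0,0]],[[0,0,0],[0,0,0]]]' 1; python3 -m crank '[[[0,0,-1],[0,0,0]],[[0,0,-2],[0,0,0]],[[0,0,-4],[0,0,0]],[[0,0,-4],[0,0,0]],[[0,0,-3],[0,0,0]],[[0,0,0],[0,0,0]],[[0,0,0],[0,0,0]]]'
```

```text
time_s: 3.1
position: [0.4603, 0.1727, 0.0156]
tcp_rot: [[0.362, 0.932, -0.0], [0.932, -0.362, -0.0], [-0.0, -0.0, -1.0]]
force: [0.7, 0.2, 0.2]
opening: 0.542
time_s: 3.8
position: [0.4604, 0.1728, 0.1565]
tcp_rot: [[0.361, 0.932, 0.002], [0.932, -0.361, 0.0], [0.001, 0.002, -1.0]]
force: [0.0, -0.5, -0.6]
opening: 0.013
```

Fingers shut empty: they move slowly and I lifted too soon. Checking whether the carousel was disturbed.

```bash
python3 - <<'E'
from h import *
w=snap("wrist","w3")
E
```

```text
(no output)
```

View pics/w3.png

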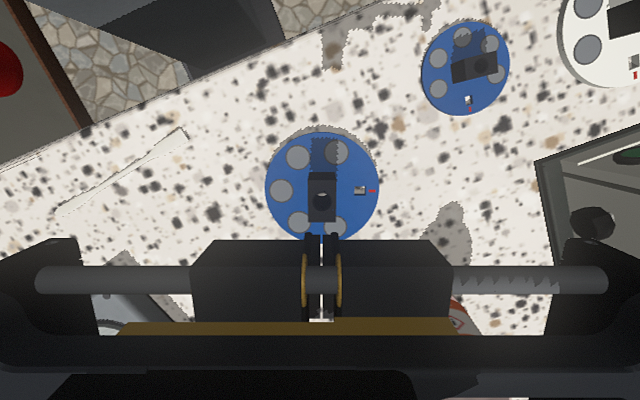

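The carousel is undisturbed (centre about (322,185), aligned). I reopen above it, descend again, and wait longer for the close.

```bash
python3 -m crank '[[[0,0,0],[0,0,0]],[[0,0,0],[0,0,0]],[[0,0,0],[0,0,0]],[[0,0,0],[0,0,0]],[[0,0,0],[0,0,0]],[[0,0,0],[0,0,0]],[[0,0,0],[0,0,0]],[[0,0,0],[0,0,0]],[[0,0,0],[0,0,0]],[[0,0,0],[0,0,0]]]' -1; python3 -m crank '[[[0,0,4],[0,0,0]],[[0,0,4],[0,0,0]],[[0,0,3],[0,0,0]],[[0,0,2],[0,0,0]],[[0,0,1],[0,0,0]],[[0,0,0],[0,0,0]],[[0,0,0],[0,0,0]]]'
python3 -m crank '[[[0,0,0],[0,0,0]],[[0,0,0],[0,0,0]],[[0,0,0],[0,0,0]],[[0,0,0],[0,0,0]],[[0,0,0],[0,0,0]],[[0,0,0],[0,0,0]],[[0,0,0],[0,0,0]],[[0,0,0],[0,0,0]],[[0,0,0],[0,0,0]],[[0,0,0],[0,0,0]],[[0,0,0],[0,0,0]],[[0,0,0],[0,0,0]]]' 1
```

```text
time_s: 4.85
position: [0.4603, 0.1727, 0.1556]
tcp_rot: [[0.361, 0.932, 0.0], [0.932, -0.361, 0.0], [0.0, 0.0, -1.0]]
force: [0.1, 0.1, 0.0]
opening: 0.832
time_s: 5.55
position: [0.4608, 0.1728, 0.0161]
tcp_rot: [[0.361, 0.932, 0.001], [0.932, -0.361, 0.0], [0.0, 0.001, -1.0]]
force: [0.4, -0.1, 0.6]
opening: 1.002
time_s: 6.75
position: [0.4603, 0.1728, 0.0155]
tcp_rot: [[0.362, 0.932, 0.0], [0.932, -0.362, 0.0], [0.0, 0.0, -1.0]]
force: [0.3, 0.4, -0.8]
opening: 0.295
```

Gripped (25.7 mm). Lifting.

```bash
python3 -m crank '[[[0,0,-0.5],[0,0,0]],[[0,0,-1.5],[0,0,0]],[[0,0,-3],[0,0,0]],[[0,0,-3],[0,0,0]],[[0,0,-3],[0,0,0]],[[0,0,-3],[0,0,0]],[[0,0,-3],[0,0,0]],[[0,0,-1],[0,0,0]],[[0,0,0],[0,0,0]],[[0,0,0],[0,0,0]]]'; python3 -c "
from rig import read_state as r
s=r();print(s['joint_positions'],s['force'],s['opening'])"
```

```text
time_s: 7.75
position: [0.459, 0.1725, 0.1944]
tcp_rot: [[0.361, 0.932, -0.003], [0.932, -0.361, -0.0], [-0.001, -0.002, -1.0]]
force: [-0.1, -0.3, -4.1]
opening: 0.297
[ 7.51525508e+00  2.23190342e+01  1.02719292e+02 -4.61640667e-03
  5.51190919e+01 -6.12906109e+01] [-0.11519498 -0.26602536 -4.08900718] 0.29715002162528237
```

```bash
python3 -m crank '[[[-1.75,2.97,0],[0,0,0]],[[-1.75,2.97,0],[0,0,0]],[[-1.75,2.97,0],[0,0,0]],[[-1.75,2.97,0],[0,0,0]],[[-1.75,2.97,0],[0,0,0]],[[-1.75,2.97,0],[0,0,0]],[[-1.75,2.97,0],[0,0,0]],[[-1.75,2.97,0],[0,0,0]],[[-1.75,2.97,0],[0,0,0]],[[-1.75,2.97,0],[0,0,0]],[[0,0,0],[0,0,0]]]'
python3 -m crank '[[[0,0,0],[0,0,-0.112]],[[0,0,0],[0,0,-0.112]],[[0,0,0],[0,0,-0.112]],[[0,0,0],[0,0,-0.112]],[[0,0,0],[0,0,-0.112]],[[0,0,0],[0,0,0]],[[0,0,0],[0,0,0]],[[0,0,0],[0,0,0]]]'
python3 - <<'E'
from h import *
w=snap("wrist","w4");crop(w,160,0,480,240,2.5,"w4a");snap("top","t4")
E
```

```text
time_s: 8.85
position: [0.6759, -0.1024, 0.1921]
tcp_rot: [[0.365, 0.931, -0.0], [0.931, -0.365, -0.002], [-0.002, 0.0, -1.0]]
force: [0.0, 0.3, -3.7]
opening: 0.296
time_s: 9.65
position: [0.6733, -0.0974, 0.1944]
tcp_rot: [[-0.188, 0.982, -0.002], [0.982, 0.188, 0.001], [0.001, -0.002, -1.0]]
force: [-0.3, -0.4, -3.7]
opening: 0.293
```

View pics/w4a.png

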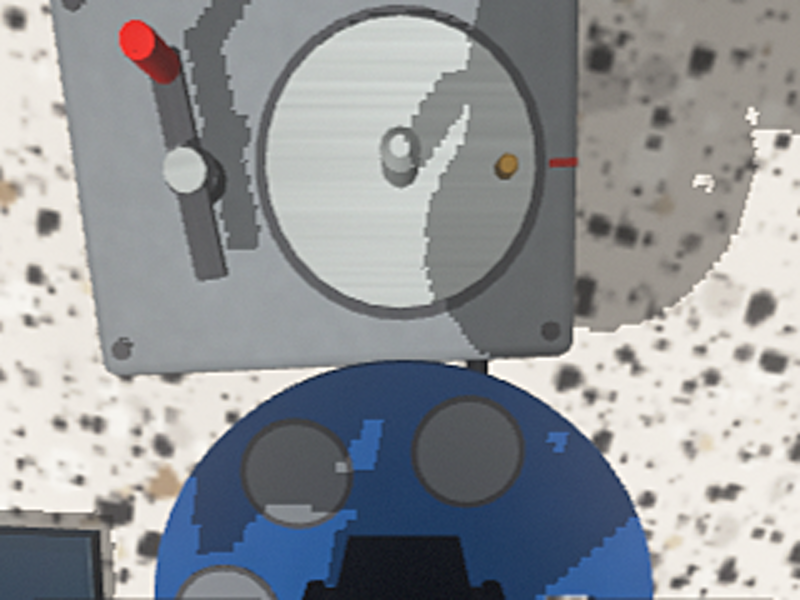

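View pics/t4.png

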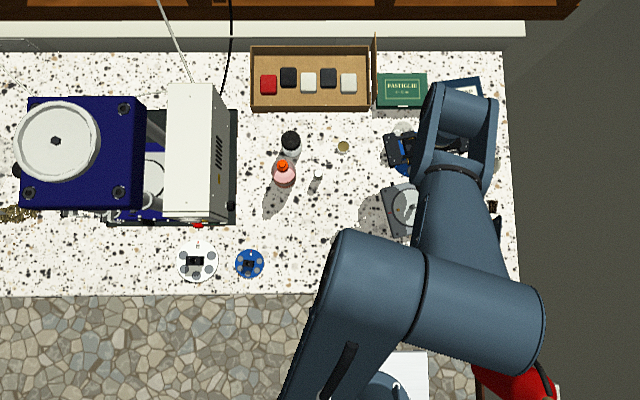

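```bash
python3 - <<'E'
from h import *
w=load("w4");crop(w,200,130,440,340,3.3,"w4b")
q=lambda u,v:np.array([160+(u+.5)/2.5-.5,(v+.5)/2.5-.5])
a=lambda A,B:np.degrees(np.arctan2(*(B-A)[1::-1]))
sh=onz(w,q(400,146),.086);fl=onz(w,q(401.5,162),.04);pin=onz(w,q(510,159),.05);pb=onz(w,q(504,172),.04);dash=onz(w,q(563,162),.034)
post=onz(w,q(137,40),.0845);piv=onz(w,q(185,169),.0585);print("shaft",sh,"flange",fl,"pin",pin,"dash",dash,"post",post,"piv",piv)
for c in(sh,fl): print("pin ang",a(c,pin),np.linalg.norm((pin-c)[:2]),"piv->c",a(piv,c)-90,"piv->post",a(piv,post),"dash",a(c,dash)-90)
T=load("top0");S=load("side0")
print(tri([(w,q(400,146)),(T,((541.5)/4-.5+280,(343.5)/4-.5+120)),(S,(263.5/4-.5+170,388.5/4-.5+140))]))
E
```

```text
shaft [ 0.55480298 -0.12162823  0.086     ] flange [ 0.5524459 -0.1216224  0.04     ] pin [ 0.54545674 -0.08202529  0.05      ] dash [ 0.53977496 -0.05988476  0.034     ] post [ 0.53985021 -0.2091253   0.0845    ] piv [ 0.5721368  -0.19746394  0.0585    ]
pin ang 103.2787634654724 0.040690844976650146 piv->c 12.874960289885038 piv->post -160.14114661994736 dash 13.67948754691001
pin ang 100.00998662892106 0.04020920120676237 piv->c 14.554474610361666 piv->post -160.14114661994736 dash 11.598233366595537
(array([ 0.55478661, -0.12082617,  0.08478808]), [1.07, 0.26, 0.09])
```

View pics/w4b.png

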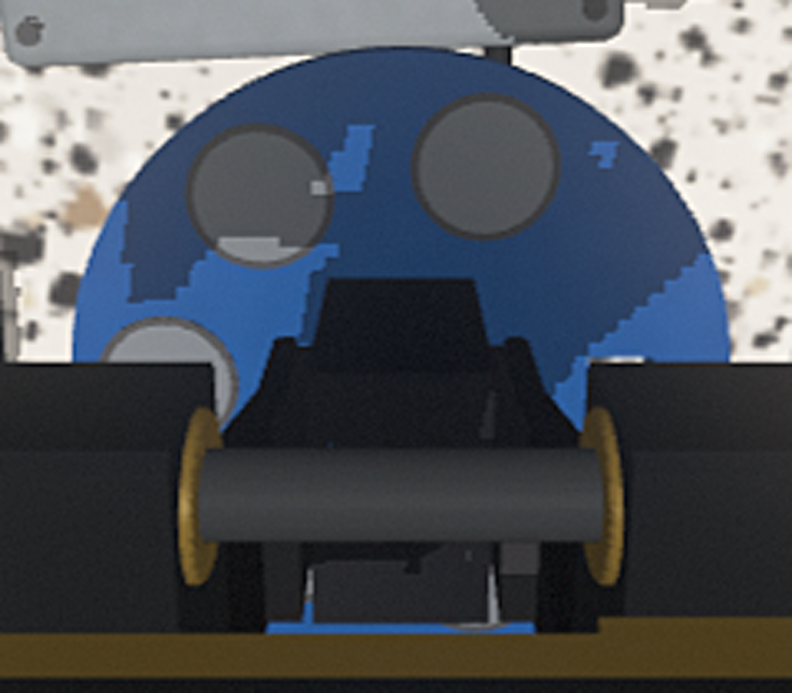

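```bash
python3 - <<'E'
from h import *
w=load("w4")
q=lambda u,v:np.array([200+(u+.5)/3.3-.5,130+(v+.5)/3.3-.5])
a=lambda A,B:np.degrees(np.arctan2(*(B-A)[1::-1]))
R=np.array([[-0.188,0.982],[0.982,.188]])
for z in(.185,.187,.189):
    A=onz(w,q(258,196),z)[:2];B=onz(w,q(486,167),z)[:2]
    for sg in(60,-60):
        t=np.radians(sg);C=A+np.array([[np.cos(t),-np.sin(t)],[np.sin(t),np.cos(t)]])@(B-A)
        print(z,sg,C,"AB",np.linalg.norm(B-A),a(A,B),"slot",a(A,B), "in tool mm",1000*R.T@(C-[.6733,-.0974]))
# arc
hsv=cv2.cvtColor(w["pixels"],cv2.COLOR_RGB2HSV);m=cv2.inRange(hsv,(100,100,30),(125,255,255));m[:140]=0;m[240:]=0
P=[]
for x in range(226,418,4):
    ys=np.nonzero(m[:,x])[0]
    if len(ys): P.append(onz(w,(x,ys[0]-.5),.187)[:2])
P=np.array(P);r=np.linalg.lstsq(np.c_[2*P,np.ones(len(P))],(P**2).sum(1),rcond=None)[0]
print("arc",r[:2],np.sqrt(r[2]+r[:2]@r[:2]),1000*R.T@(r[:2]-[.6733,-.0974]))
E
```

```text
0.185 60 [ 0.6048893  -0.12082692] AB 0.04005713122273875 108.12377337473532 slot 108.12377337473532 in tool mm [-10.14402211 -71.58356999]
0.185 -60 [ 0.67082807 -0.09924452] AB 0.04005713122273875 108.12377337473532 slot 108.12377337473532 in tool mm [-1.34659542 -2.77420716]
0.187 60 [ 0.60483784 -0.12072655] AB 0.03958962441728796 108.12377337473531 slot 108.12377337473531 in tool mm [-10.03578675 -71.61523205]
0.187 -60 [ 0.67000704 -0.09939604] AB 0.03958962441728796 108.12377337473531 slot 108.12377337473531 in tool mm [-1.34103483 -3.60894333]
0.189 60 [ 0.60478638 -0.12062618] AB 0.03912211761183716 108.1237733747353 slot 108.1237733747353 in tool mm [ -9.92755139 -71.6468941 ]
0.189 -60 [ 0.66918601 -0.09954756] AB 0.03912211761183716 108.1237733747353 slot 108.1237733747353 in tool mm [-1.33547425 -4.44367951]
arc [ 0.67166802 -0.09857374] 0.05849628390889729 [-0.84579639 -1.82326848]
```

```bash
python3 -m crank '[[[0,-2,0],[0,0,0]],[[0,-2,0],[0,0,0]],[[0,-2,0],[0,0,0]],[[0,-2,0],[0,0,0]],[[0,-2,0],[0,0,0]],[[0,-2.1,0],[0,0,0]],[[0,0,2],[0,0,0]],[[0,0,2],[0,0,0]],[[0,0,2],[0,0,0]],[[0,0,2],[0,0,0]],[[0,0,0.4],[0,0,0]],[[0,0,0],[0,0,0]]]'
python3 - <<'E'
from h import *
w=snap("side","s5");crop(w,160,180,310,310,5,"s5a");t=snap("top","t5");crop(t,360,150,480,260,5,"t5a")
from rig import read_state as r
s=r();print(s["position"],s["force"])
E
```

```text
time_s: 10.95
position: [0.555, -0.1206, 0.1112]
tcp_rot: [[-0.189, 0.982, -0.001], [0.982, 0.189, 0.0], [0.001, -0.001, -1.0]]
force: [0.1, 0.8, -3.8]
opening: 0.297
[ 0.55600978 -0.12100449  0.11249192] [ 0.65710115  1.07202181 -3.41098884]
```

View pics/s5a.png

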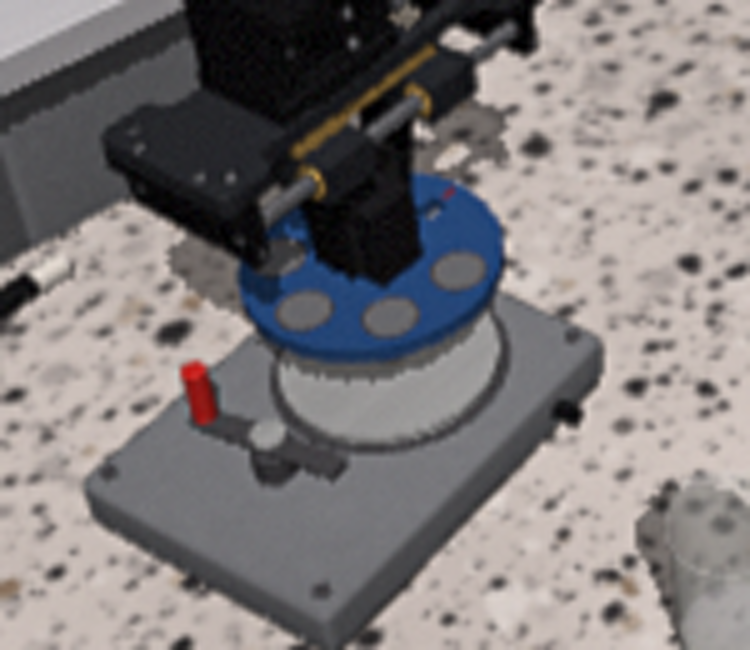

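View pics/t5a.png

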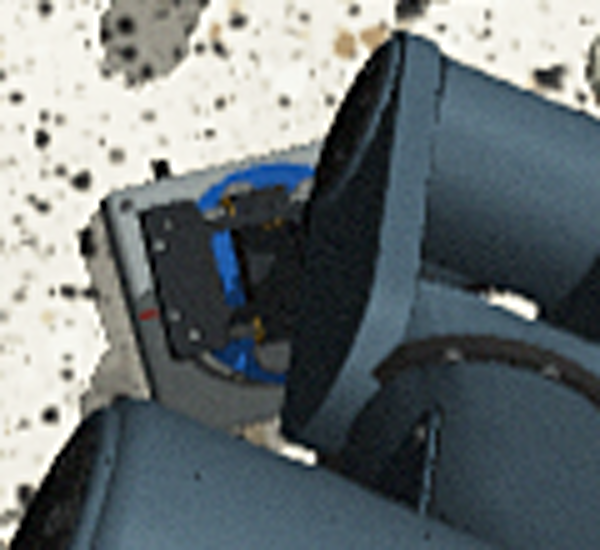

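```bash
python3 - <<'E'
from h import *
import m1
w=load("s5")
hsv=cv2.cvtColor(w["pixels"],cv2.COLOR_RGB2HSV)
m=cv2.inRange(hsv,(100,120,40),(125,255,255))>0
m[:215]=0;m[260:]=0;m[:,:205]=0;m[:,265:]=0
e=m1.hullell(m,(234,233));print(e,m.sum())
P=onz(w,e[0],.105);print(P,"debiased",P[:2]-[.0052,-.0055])
E
```

```text
((234.33584594726562, 233.38311767578125), (35.83335494995117, 53.219154357910156), 75.6797103881836) 811
[ 0.56388689 -0.12650753  0.105     ] debiased [ 0.55868689 -0.12100753]
```

```bash
python3 -m crank '[[[0,0,0.4],[0,0,0]],[[0,0,0.4],[0,0,0]],[[0,0,0],[0,0,0]],[[0,0,0],[0,0,0]]]'
python3 -m crank '[[[0,0,0.2],[0,0,0]],[[0,0,0.2],[0,0,0]],[[0,0,0],[0,0,0]]]'; python3 -m crank '[[[0,0,0.2],[0,0,0]],[[0,0,0],[0,0,0]]]'
```

```text
time_s: 11.45
position: [0.5551, -0.1206, 0.1036]
tcp_rot: [[-0.189, 0.982, -0.0], [0.982, 0.189, 0.0], [0.0, -0.0, -1.0]]
force: [0.4, -0.3, -3.9]
opening: 0.298
time_s: 11.75
position: [0.5549, -0.1205, 0.0992]
tcp_rot: [[-0.189, 0.982, -0.001], [0.982, 0.189, 0.0], [0.0, -0.001, -1.0]]
force: [-0.4, 0.3, -4.1]
opening: 0.299
time_s: 11.95
position: [0.555, -0.1206, 0.0973]
tcp_rot: [[-0.189, 0.982, -0.0], [0.982, 0.189, 0.0], [0.0, -0.0, -1.0]]
force: [-0.2, -0.0, -3.4]
opening: 0.294
```

```bash
python3 -m crank '[[[0,0,0.1],[0,0,0]],[[0,0,0],[0,0,0]]]';python3 -m crank '[[[0,0,0.1],[0,0,0]],[[0,0,0],[0,0,0]]]';python3 -m crank '[[[0,0,0.1],[0,0,0]],[[0,0,0],[0,0,0]]]'
```

```text
time_s: 12.15
position: [0.5551, -0.1206, 0.0964]
tcp_rot: [[-0.189, 0.982, -0.0], [0.982, 0.189, 0.0], [0.0, -0.0, -1.0]]
force: [-0.7, -0.7, -3.2]
opening: 0.297
time_s: 12.35
position: [0.5551, -0.1206, 0.0955]
tcp_rot: [[-0.189, 0.982, -0.0], [0.982, 0.189, 0.0], [0.0, -0.0, -1.0]]
force: [0.1, -0.0, -4.3]
opening: 0.299
time_s: 12.55
position: [0.5551, -0.1206, 0.0944]
tcp_rot: [[-0.189, 0.982, -0.0], [0.982, 0.189, 0.0], [0.0, -0.0, -1.0]]
force: [-0.2, -0.1, -4.0]
opening: 0.297
```

```bash
python3 -m crank '[[[0,0,0.1],[0,0,0]],[[0,0,0],[0,0,0]]]';python3 -m crank '[[[0,0,0.1],[0,0,0]],[[0,0,0],[0,0,0]]]';python3 -m crank '[[[0,0,0.1],[0,0,0]],[[0,0,0],[0,0,0]]]';python3 -m crank '[[[0,0,0.1],[0,0,0]],[[0,0,0],[0,0,0]]]'
```

```text
time_s: 12.75
position: [0.5551, -0.1207, 0.0934]
tcp_rot: [[-0.189, 0.982, -0.0], [0.982, 0.189, 0.0], [0.0, -0.0, -1.0]]
force: [-0.5, 0.7, -3.7]
opening: 0.293
time_s: 12.95
position: [0.5551, -0.1206, 0.0924]
tcp_rot: [[-0.189, 0.982, -0.0], [0.982, 0.189, 0.0], [0.0, -0.0, -1.0]]
force: [-0.6, 0.7, -2.7]
opening: 0.298
time_s: 13.15
position: [0.5551, -0.1207, 0.0914]
tcp_rot: [[-0.189, 0.982, -0.0], [0.982, 0.189, 0.0], [0.0, -0.0, -1.0]]
force: [-0.4, -0.1, -4.0]
opening: 0.297
time_s: 13.35
position: [0.5551, -0.1207, 0.0904]
tcp_rot: [[-0.189, 0.982, -0.0], [0.982, 0.189, 0.0], [0.0, -0.0, -1.0]]
force: [-0.2, -1.0, -3.0]
opening: 0.293
```

The shaft has entered the bore without force; continuing towards the pin.

```bash
python3 -m crank '[[[0,0,0.2],[0,0,0]],[[0,0,0.2],[0,0,0]],[[0,0,0.2],[0,0,0]],[[0,0,0],[0,0,0]]]';python3 -m crank '[[[0,0,0.2],[0,0,0]],[[0,0,0.2],[0,0,0]],[[0,0,0.2],[0,0,0]],[[0,0,0],[0,0,0]]]';python3 -m crank '[[[0,0,0.2],[0,0,0]],[[0,0,0.2],[0,0,0]],[[0,0,0.2],[0,0,0]],[[0,0,0],[0,0,0]]]';python3 -m crank '[[[0,0,0.2],[0,0,0]],[[0,0,0.2],[0,0,0]],[[0,0,0],[0,0,0]]]'
```

```text
time_s: 13.75
position: [0.555, -0.1205, 0.0841]
tcp_rot: [[-0.189, 0.982, -0.001], [0.982, 0.189, 0.0], [0.0, -0.0, -1.0]]
force: [-0.3, -1.0, -4.4]
opening: 0.299
time_s: 14.15
position: [0.555, -0.1206, 0.0782]
tcp_rot: [[-0.189, 0.982, -0.0], [0.982, 0.189, 0.0], [0.0, -0.0, -1.0]]
force: [-0.7, -0.6, -4.3]
opening: 0.297
time_s: 14.55
position: [0.555, -0.1206, 0.0722]
tcp_rot: [[-0.189, 0.982, -0.0], [0.982, 0.189, 0.0], [0.0, -0.0, -1.0]]
force: [-0.6, -0.3, -4.4]
opening: 0.297
time_s: 14.85
position: [0.555, -0.1206, 0.0682]
tcp_rot: [[-0.189, 0.982, -0.0], [0.982, 0.189, 0.0], [0.0, -0.0, -1.0]]
force: [0.2, -0.8, -3.3]
opening: 0.297
```

```bash
python3 -m crank '[[[0,0,0],[0,0,-0.017]],[[0,0,0.1],[0,0,0]],[[0,0,0],[0,0,0]]]';python3 -m crank '[[[0,0,0.1],[0,0,0]],[[0,0,0],[0,0,0]]]';python3 -m crank '[[[0,0,0.1],[0,0,0]],[[0,0,0],[0,0,0]]]'
```

```text
time_s: 15.15
position: [0.5551, -0.1206, 0.0675]
tcp_rot: [[-0.206, 0.979, -0.0], [0.979, 0.206, 0.0], [0.0, -0.0, -1.0]]
force: [-0.2, -0.8, -4.6]
opening: 0.299
time_s: 15.35
position: [0.5551, -0.1207, 0.0665]
tcp_rot: [[-0.206, 0.979, 0.0], [0.979, 0.206, -0.0], [-0.0, 0.0, -1.0]]
force: [-1.6, -1.0, -3.9]
opening: 0.292
time_s: 15.55
position: [0.5552, -0.1207, 0.0655]
tcp_rot: [[-0.206, 0.979, 0.0], [0.979, 0.206, -0.0], [-0.0, 0.0, -1.0]]
force: [-0.8, -0.9, -3.5]
opening: 0.294
```

```bash
python3 -m crank '[[[0,0,0.05],[0,0,0]],[[0,0,0],[0,0,0]]]';python3 -m crank '[[[0,0,0.05],[0,0,0]],[[0,0,0],[0,0,0]]]'; python3 -c "
from rig import read_state as r
s=r();print(s['force'],s['moment'],s['position'])"
```

```text
time_s: 15.75
position: [0.5551, -0.1207, 0.065]
tcp_rot: [[-0.206, 0.979, 0.0], [0.979, 0.206, -0.0], [-0.0, 0.0, -1.0]]
force: [-1.2, -0.5, -3.4]
opening: 0.295
time_s: 15.95
position: [0.5551, -0.1207, 0.0645]
tcp_rot: [[-0.206, 0.979, -0.0], [0.979, 0.206, -0.0], [-0.0, -0.0, -1.0]]
force: [-0.3, -1.3, -3.0]
opening: 0.295
[-0.31740789 -1.31243478 -2.9719305 ] [-0.14968865  0.15551562 -0.01663675] [ 0.55513406 -0.12070288  0.06452233]
```

```bash
python3 -m crank '[[[0,0,0.05],[0,0,0]],[[0,0,0],[0,0,0]]]';python3 -m crank '[[[0,0,0.05],[0,0,0]],[[0,0,0],[0,0,0]]]';python3 -m crank '[[[0,0,0.05],[0,0,0]],[[0,0,0],[0,0,0]]]'
```

```text
time_s: 16.15
position: [0.5551, -0.1207, 0.064]
tcp_rot: [[-0.206, 0.979, -0.0], [0.979, 0.206, -0.0], [-0.0, -0.0, -1.0]]
force: [-0.8, -1.9, -2.8]
opening: 0.299
time_s: 16.35
position: [0.5551, -0.1207, 0.0635]
tcp_rot: [[-0.206, 0.979, -0.0], [0.979, 0.206, -0.0], [-0.0, -0.0, -1.0]]
force: [-1.4, -0.9, -2.1]
opening: 0.297
time_s: 16.55
position: [0.5551, -0.1207, 0.063]
tcp_rot: [[-0.206, 0.979, -0.0], [0.979, 0.206, 0.0], [0.0, -0.0, -1.0]]
force: [-1.6, -1.0, -3.7]
opening: 0.297
```

```bash
python3 -m crank '[[[0,0,0.1],[0,0,0]],[[0,0,0],[0,0,0]]]';python3 -m crank '[[[0,0,0.1],[0,0,0]],[[0,0,0],[0,0,0]]]';python3 -m crank '[[[0,0,0.1],[0,0,0]],[[0,0,0],[0,0,0]]]';python3 -m crank '[[[0,0,0.1],[0,0,0]],[[0,0,0],[0,0,0]]]'
```

```text
time_s: 16.75
position: [0.5551, -0.1207, 0.0619]
tcp_rot: [[-0.206, 0.979, -0.0], [0.979, 0.206, 0.0], [0.0, -0.0, -1.0]]
force: [-1.1, -1.1, -3.0]
opening: 0.294
time_s: 16.95
position: [0.5551, -0.1206, 0.0609]
tcp_rot: [[-0.206, 0.979, -0.0], [0.979, 0.206, 0.0], [0.0, -0.0, -1.0]]
force: [-1.9, -1.9, -2.6]
opening: 0.3
time_s: 17.15
position: [0.5551, -0.1207, 0.0599]
tcp_rot: [[-0.206, 0.979, -0.0], [0.979, 0.206, 0.0], [0.0, -0.0, -1.0]]
force: [-1.2, -1.2, -3.0]
opening: 0.298
time_s: 17.35
position: [0.5551, -0.1207, 0.0589]
tcp_rot: [[-0.206, 0.979, -0.0], [0.979, 0.206, 0.0], [0.0, -0.0, -1.0]]
force: [-2.0, -1.4, -4.2]
opening: 0.295
```

The slot has dropped over the pin. Now the last millimetres.

```bash
python3 -m crank '[[[0,0,0.1],[0,0,0]],[[0,0,0],[0,0,0]]]';python3 -m crank '[[[0,0,0.1],[0,0,0]],[[0,0,0],[0,0,0]]]';python3 -m crank '[[[0,0,0.05],[0,0,0]],[[0,0,0],[0,0,0]]]';python3 -m crank '[[[0,0,0.04],[0,0,0]],[[0,0,0],[0,0,0]]]'
```

```text
time_s: 17.55
position: [0.5551, -0.1207, 0.0579]
tcp_rot: [[-0.206, 0.979, -0.0], [0.979, 0.206, 0.0], [0.0, -0.0, -1.0]]
force: [-1.6, -1.2, -2.2]
opening: 0.296
time_s: 17.75
position: [0.5551, -0.1207, 0.0569]
tcp_rot: [[-0.206, 0.979, -0.0], [0.979, 0.206, 0.0], [0.0, -0.0, -1.0]]
force: [-0.8, -2.1, -3.2]
opening: 0.294
time_s: 17.95
position: [0.5551, -0.1207, 0.0565]
tcp_rot: [[-0.206, 0.979, -0.0], [0.979, 0.206, -0.0], [0.0, -0.0, -1.0]]
force: [-2.0, -2.4, -3.4]
opening: 0.296
time_s: 18.15
position: [0.5551, -0.1207, 0.0561]
tcp_rot: [[-0.206, 0.979, -0.0], [0.979, 0.206, -0.0], [-0.0, -0.0, -1.0]]
force: [-0.5, -2.0, -2.0]
opening: 0.297
```

```bash
python3 -m crank '[[[0,0,0.03],[0,0,0]],[[0,0,0],[0,0,0]]]'; python3 -m crank '[[[0,0,0],[0,0,0]],[[0,0,0],[0,0,0]],[[0,0,0],[0,0,0]],[[0,0,0],[0,0,0]],[[0,0,0],[0,0,0]],[[0,0,0],[0,0,0]],[[0,0,0],[0,0,0]],[[0,0,0],[0,0,0]]]' -0.4
python3 - <<'E'
from h import *
w=snap("side","s6");crop(w,160,180,310,310,5,"s6a")
from rig import read_state as r
s=r();print(s["position"],s["force"])
E
```

```text
time_s: 18.35
position: [0.5551, -0.1207, 0.0558]
tcp_rot: [[-0.206, 0.979, -0.0], [0.979, 0.206, -0.0], [-0.0, -0.0, -1.0]]
force: [-2.1, -0.8, -2.4]
opening: 0.295
time_s: 19.15
position: [0.5551, -0.1207, 0.0558]
tcp_rot: [[-0.206, 0.979, -0.0], [0.979, 0.206, 0.0], [0.0, -0.0, -1.0]]
force: [0.3, 0.3, -0.4]
opening: 0.697
[ 0.55510894 -0.12066691  0.05583583] [-0.02451944  0.2300699  -0.8317397 ]
```

View pics/s6a.png

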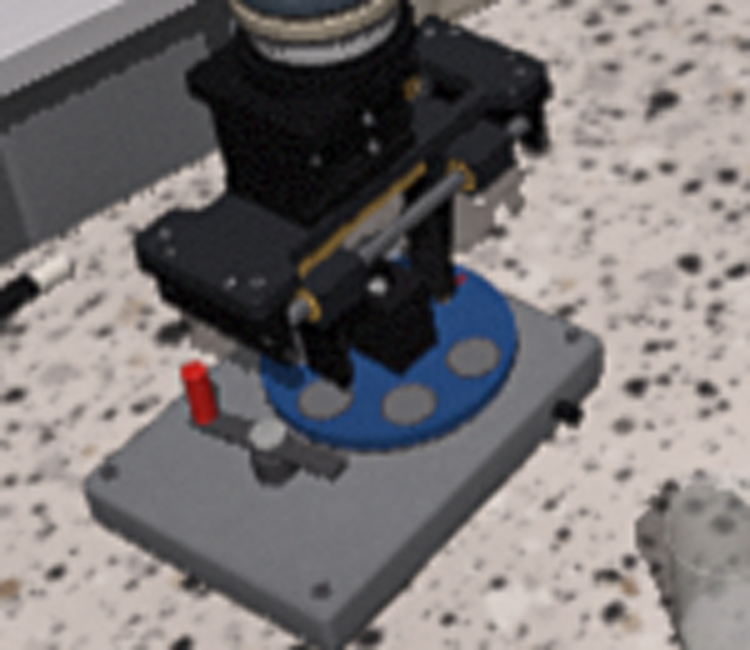

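The carousel sits flat on the flange in the side view, with the disc underside meeting the flange. Retracting upward and re-checking, with a fresh look at the catch.

```bash
python3 -m crank '[[[0,0,-1],[0,0,0]],[[0,0,-2],[0,0,0]],[[0,0,-3],[0,0,0]],[[0,0,-3],[0,0,0]],[[0,0,-3],[0,0,0]],[[-2,2,0],[0,0,0]],[[-2,3,0],[0,0,0]],[[-2,3,0],[0,0,0]],[[0,0,0],[0,0,0]],[[0,0,0],[0,0,0]]]' 0.2
python3 - <<'E'
from h import *
w=snap("wrist","w7")
from rig import read_state as r
s=r();print(s["position"],s["joint_positions"])
E
```

```text
time_s: 20.2
position: [0.6455, -0.1629, 0.1759]
tcp_rot: [[-0.206, 0.979, -0.001], [0.979, 0.206, 0.0], [0.001, -0.001, -1.0]]
force: [0.4, 0.6, -0.2]
opening: 0.396
[ 0.64463252 -0.16236658  0.17572372] [-2.37511175e+01  3.62564983e+01  7.84110946e+01  4.20667040e-03
  6.54541510e+01 -1.25622252e+02]
```

View pics/w7.png

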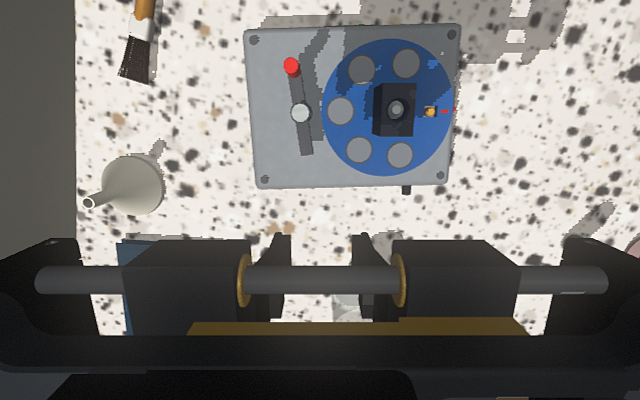

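The pin shows in the slot at (431,111) and the shaft in the bore at (396,110). Post top is at (291,65) and the pivot at (300,113).

```bash
python3 - <<'E'
from h import *
import m1
w=load("w7");crop(w,240,20,470,195,3.4,"w7a")
post=onz(w,(291,64),.0845);piv=onz(w,(300,113),.0585);sh=onz(w,(396,108.5),.086)
print(post,piv,sh)
hsv=cv2.cvtColor(w["pixels"],cv2.COLOR_RGB2HSV)
e=m1.hullell(cv2.inRange(hsv,(100,110,50),(125,255,255))>0,(388,107));print("disc",e[0],onz(w,e[0],.048))
bias=np.array([.5551,-.1207])-sh[:2];print("bias",bias)
P=post[:2]+bias;V=piv[:2]+bias
print(P,V,np.linalg.norm(P-V),np.degrees(np.arctan2(*(P-V)[::-1])))
E
```

```text
[ 0.53899981 -0.20927274  0.0845    ] [ 0.57301094 -0.19754862  0.0585    ] [ 0.55412471 -0.12209748  0.086     ]
disc (386.7132568359375, 106.8775863647461) [ 0.55168005 -0.12215663  0.048     ]
bias [0.00097529 0.00139748]
[ 0.5399751  -0.20787526] [ 0.57398623 -0.19615113] 0.03597515538087218 -160.98018861899905
```

View pics/w7a.png

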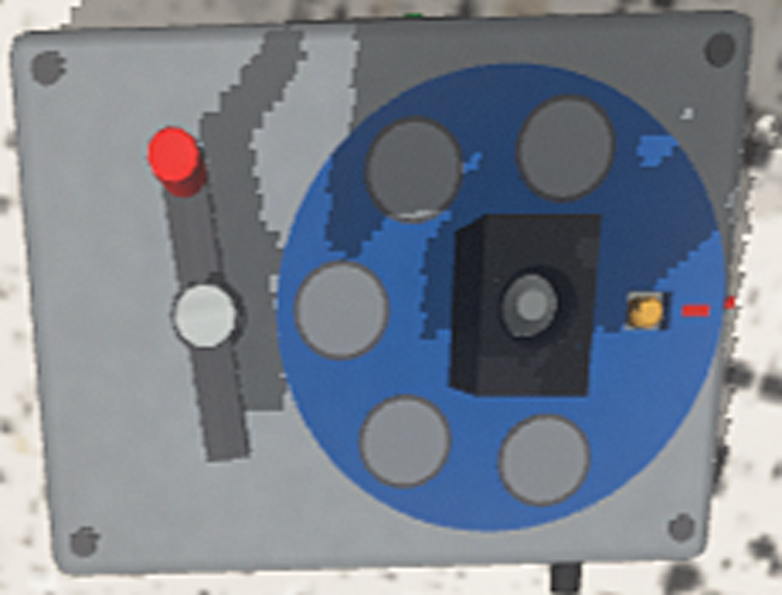

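```bash
python3 -m crank '[[[-0.46,-2.24,0],[0,0,0]],[[-0.46,-2.24,0],[0,0,0]],[[-0.46,-2.24,0],[0,0,0]],[[-0.46,-2.24,0],[0,0,0]],[[-0.46,-2.24,0],[0,0,0]],[[0,0,0],[0,0,0.14]],[[0,0,0],[0,0,0.14]],[[0,0,0],[0,0,0.14]],[[0,0,0],[0,0,0.14]],[[0,0,0],[0,0,0.14]],[[0,0,0],[0,0,0.14]],[[0,0,0],[0,0,0.14]]]'
python3 -m crank '[[[0,0,0],[0,0,0.14]],[[0,0,0],[0,0,0.14]],[[0,0,0],[0,0,0.14]],[[0,0,0],[0,0,0.14]],[[0,0,0],[0,0,0.14]],[[0,0,0],[0,0,0.14]],[[0,0,0],[0,0,0.14]],[[0,0,0],[0,0,0.14]],[[0,0,0],[0,0,0.14]],[[0,0,0],[0,0,0.14]],[[0,0,0],[0,0,0.14]],[[0,0,0],[0,0,0.14]]]'
python3 -m crank '[[[0,0,0],[0,0,0.14]],[[0,0,0],[0,0,0.14]],[[0,0,0],[0,0,0.08]],[[0,0,0],[0,0,0]],[[0,0,0],[0,0,0]]]'
python3 -c "
from rig import read_state as r
s=r();print(s['joint_positions'],s['position'],s['tcp_rot'])"
```

```text
time_s: 21.45
position: [0.5393, -0.2073, 0.1761]
tcp_rot: [[0.702, 0.712, -0.001], [0.712, -0.702, 0.001], [-0.0, -0.002, -1.0]]
force: [0.6, -0.9, -0.4]
opening: 0.398
time_s: 22.65
position: [0.5393, -0.2072, 0.1761]
tcp_rot: [[0.631, -0.775, -0.002], [-0.775, -0.631, 0.001], [-0.002, 0.001, -1.0]]
force: [-0.4, 0.7, 0.2]
opening: 0.399
time_s: 23.15
position: [0.54, -0.2077, 0.1761]
tcp_rot: [[0.325, -0.946, -0.001], [-0.946, -0.325, 0.0], [-0.001, 0.001, -1.0]]
force: [1.2, -0.3, 0.3]
opening: 0.4
[-3.21046430e+01  2.99772519e+01  9.15377160e+01 -1.71907228e-03
  5.85385581e+01  3.89435703e+01] [ 0.53995636 -0.20774563  0.17605716] [[ 3.24786939e-01 -9.45786866e-01 -8.04947767e-04]
 [-9.45786942e-01 -3.24787369e-01  4.74820785e-04]
 [-7.10516130e-04  6.07093497e-04 -9.99999563e-01]]
```

Positioned over the post. I lower to z ≈ 0.066 in two stages and look.

```bash
python3 -m crank '[[[0,0,3],[0,0,0]],[[0,0,3],[0,0,0]],[[0,0,2.2],[0,0,0]],[[0,0,0],[0,0,0]]]'
python3 -m crank '[[[0,0,0.8],[0,0,0]],[[0,0,1],[0,0,0]],[[0,0,1],[0,0,0]],[[0,0,0],[0,0,0]]]'
python3 - <<'E'
from h import *
w=snap("side","s8");crop(w,140,180,290,310,5,"s8a")
E
```

```text
time_s: 23.55
position: [0.5383, -0.2068, 0.0911]
tcp_rot: [[0.324, -0.946, -0.006], [-0.946, -0.324, 0.004], [-0.006, 0.005, -1.0]]
force: [0.0, 0.3, -0.3]
opening: 0.4
time_s: 23.95
position: [0.5402, -0.2081, 0.0649]
tcp_rot: [[0.323, -0.946, -0.002], [-0.946, -0.323, 0.001], [-0.002, 0.001, -1.0]]
force: [0.5, -0.2, -0.3]
opening: 0.399
```

View pics/s8a.png

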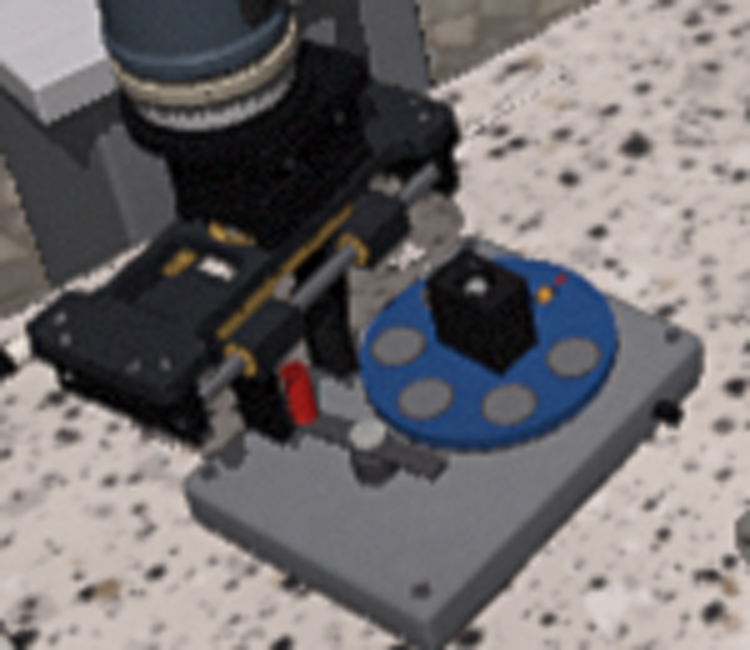

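```bash
python3 -m crank '[[[0.5,0,0],[0,0,0]],[[0.4,0,0],[0,0,0]],[[0.25,0,0],[0,0,0]],[[0.43,-0.17,0],[0,0,-0.125]],[[0.43,-0.17,0],[0,0,-0.125]],[[0.43,-0.17,0],[0,0,-0.125]],[[0,0,0],[0,0,0]]]'
python3 - <<'E'
from h import *
w=snap("side","s9");crop(w,140,180,290,310,5,"s9a")
E
```

```text
time_s: 24.7
position: [0.5551, -0.229, 0.066]
tcp_rot: [[0.647, -0.763, 0.0], [-0.763, -0.647, -0.0], [0.0, -0.0, -1.0]]
force: [-0.1, 0.2, -0.1]
opening: 0.399
```

View pics/s9a.png

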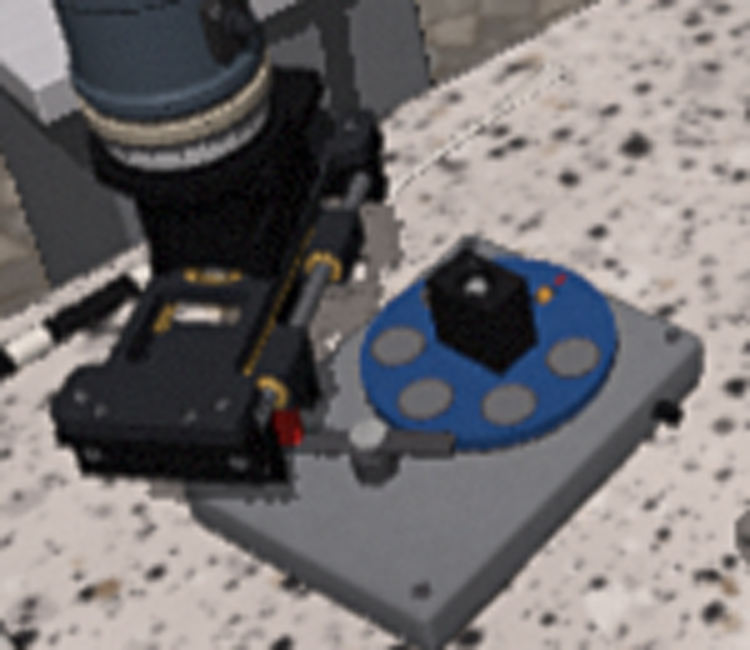

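The catch is turning with the post still between the fingers. Continuing the arc.

```bash
python3 -m crank '[[[0.43,-0.17,0],[0,0,-0.125]],[[0.43,-0.17,0],[0,0,-0.125]],[[0.43,-0.17,0],[0,0,-0.125]],[[0.43,-0.17,0],[0,0,-0.125]],[[0.43,-0.17,0],[0,0,-0.125]],[[0,0,0],[0,0,0]]]'
python3 -m crank '[[[0.43,-0.17,0],[0,0,-0.125]],[[0.43,-0.17,0],[0,0,-0.125]],[[0.43,-0.17,0],[0,0,-0.125]],[[0,0,0],[0,0,0]]]'
python3 - <<'E'
from h import *
w=snap("side","s10");crop(w,140,180,290,310,5,"s10a")
E
```

```text
time_s: 25.35
position: [0.5768, -0.2338, 0.0658]
tcp_rot: [[0.97, -0.242, -0.0], [-0.242, -0.97, 0.0], [-0.001, -0.0, -1.0]]
force: [-1.1, 0.3, 0.1]
opening: 0.399
time_s: 25.75
position: [0.59, -0.2303, 0.0657]
tcp_rot: [[0.992, 0.129, -0.001], [0.129, -0.992, 0.0], [-0.0, -0.0, -1.0]]
force: [-0.6, 0.3, 0.5]
opening: 0.402
```

View pics/s10a.png

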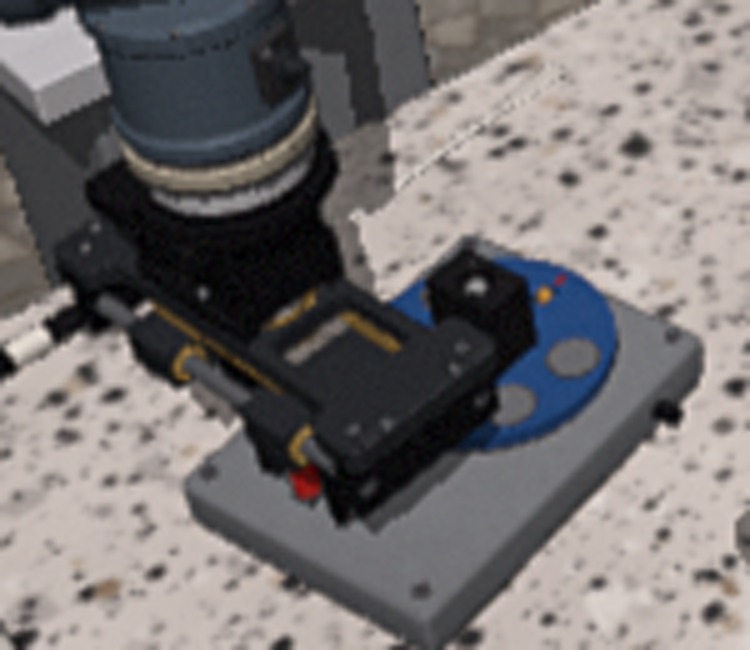

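```bash
python3 -m crank '[[[0.43,-0.17,0],[0,0,-0.125]],[[0,0,0],[0,0,0]]]'
python3 -m crank '[[[0.15,0,0],[0,0,0]],[[0,0,0],[0,0,0]]]'
python3 -m crank '[[[0.15,0,0],[0,0,0]],[[0,0,0],[0,0,0]]]'
```

```text
time_s: 26.0
position: [0.5936, -0.2283, 0.0657]
tcp_rot: [[0.968, 0.252, -0.001], [0.252, -0.968, 0.0], [-0.001, -0.0, -1.0]]
force: [-1.7, -0.0, 0.2]
opening: 0.397
time_s: 26.2
position: [0.5938, -0.2282, 0.0657]
tcp_rot: [[0.968, 0.251, -0.004], [0.251, -0.968, 0.0], [-0.004, -0.001, -1.0]]
force: [-6.0, -0.8, 1.3]
opening: 0.399
time_s: 26.4
position: [0.5939, -0.2281, 0.0655]
tcp_rot: [[0.968, 0.252, -0.007], [0.252, -0.968, -0.0], [-0.007, -0.002, -1.0]]
force: [-8.3, -2.3, 3.1]
opening: 0.398
```

Force rose to 8 N with no further motion, so the catch is at its stop. Backing off to centre on the post, then rising.

```bash
python3 -m crank '[[[-0.6,0,0],[0,0,0]],[[-0.7,0,0],[0,0,0]],[[0,0,0],[0,0,0]]]'
python3 -m crank '[[[0,0,-1],[0,0,0]],[[0,0,-2],[0,0,0]],[[0,0,-3],[0,0,0]],[[0,0,-3],[0,0,0]],[[0,0,-3],[0,0,0]],[[0,0,-3],[0,0,0]],[[0,3,0],[0,0,0]],[[0,3,0],[0,0,0]],[[0,3,0],[0,0,0]],[[0,0,0],[0,0,0]],[[0,0,0],[0,0,0]]]'
python3 - <<'E'
from h import *
w=snap("side","s11");crop(w,140,180,300,310,5,"s11a");snap("wrist","w11");snap("top","t11")
E
```

```text
time_s: 26.7
position: [0.5843, -0.2312, 0.066]
tcp_rot: [[0.968, 0.253, 0.001], [0.253, -0.968, -0.0], [0.001, 0.0, -1.0]]
force: [-0.5, -0.3, -0.5]
opening: 0.4
time_s: 27.8
position: [0.6078, -0.3182, 0.2163]
tcp_rot: [[0.967, 0.254, 0.001], [0.254, -0.967, 0.0], [0.001, 0.0, -1.0]]
force: [-0.3, 1.2, -0.5]
opening: 0.402
```

View pics/s11a.png

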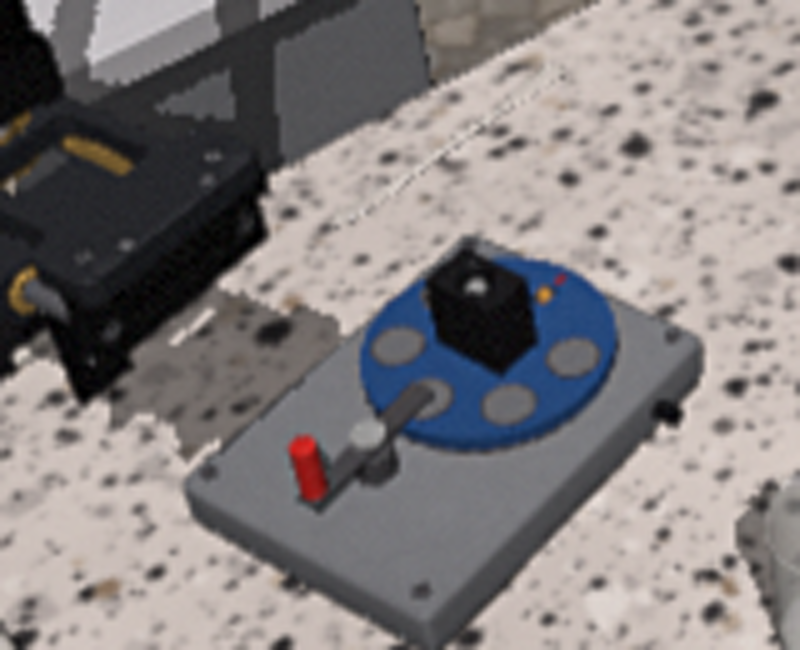

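View pics/w11.png

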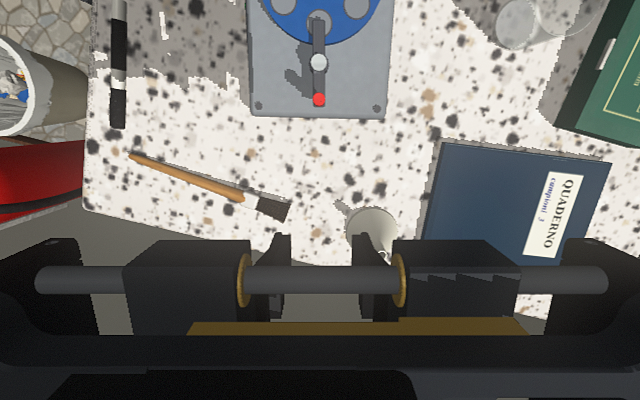

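View pics/t11.png

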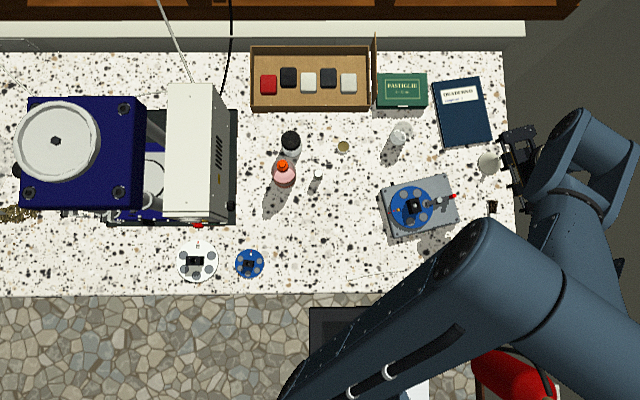

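```bash
python3 - <<'E'
from h import *
import m1
T=load("t11");S=load("s11");w=load("w11");T0=load("top0");S0=load("side0")
piv=onz(w,(318.5,62),.0585);post=onz(w,(319,99),.0845)
d=post-piv;print("catch~",np.radians((np.degrees(np.arctan2(d[1],d[0]))-13.4-180)%360))
b=lambda c:cv2.inRange(cv2.cvtColor(c["pixels"],cv2.COLOR_RGB2HSV),(100,140,60),(125,255,255))>0
et=m1.hullell(b(T),(412,207));es=m1.hullell(b(S),(238,251));print("disc",et[0],es[0],tri([(T,et[0]),(S,es[0])]))
for n,bx in [("vial",(305,160,330,195)),("cup",(332,135,355,158)),("beaker",(380,115,412,168))]:
    x0,y0,x1,y1=bx;print(n,"mean abs diff",np.abs(T["pixels"][y0:y1,x0:x1].astype(int)-T0["pixels"][y0:y1,x0:x1]).mean())
from rig import read_state as r
print(r()["force"],r()["qvel"])
E
```

```text
catch~ 1.6103762874937222
disc (411.2300109863281, 206.76673889160156) (237.1601104736328, 250.2644500732422) (array([ 0.55512846, -0.12168645,  0.04143407]), [0.46, 0.55])
vial mean abs diff 14.89752380952381
cup mean abs diff 15.459357277882798
beaker mean abs diff 15.670794025157234
[-0.10733462  0.73423641 -0.03336398] [ 0.09638462  0.00247599  0.0041895  -0.23247109 -0.14595373 -0.07647005]
```

```bash
python3 -c "
from rig import bot
print(bot.hand_in())"
```

```text
the job is handed in; nothing more can be done
None
```

The carousel is home on the flange with its slot over the drive pin, and the catch is at its stop over the rim. I handed the job in at about 28 s; the hand-in gives no verdict.

- **Carousel:** It went down over the shaft in 0.3–2 mm steps, and the wrist force never differed by more than about 3 N from the carousel's own weight. It needed only a very small turn before the slot dropped over the pin.
    - **Height:** The same two-view measurement shows the disc about 39.4 mm above its place on the worktop, against 40 mm expected.
    - **Centring:** It sits about 1 mm from where the gripper let it go. The camera calibration is only good to about 2 mm.
    - **Seating:** The pin shows inside the slot.
- **Catch:** I pushed it until the force rose to about 8 N with no further movement. The picture gives about 1.61 rad, against the stop at 1.6.
- **First grasp missed:** I lifted before the fingers had finished closing, so they came up empty. The carousel had not moved, and the second grasp held.
- **Bystanders:** Vial, pellet cup and beaker stand at the same pixels in the before and after top views, by eye. My pixel-difference check came out about 15 for all three, and I took that to be image noise without confirming it.
- **At hand-in:** The robot was clear of everything, and the wrist force was near zero.

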